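# Open the fruit press and put its pressing plate in

### The job

Open the little fruit press and put its pressing plate in. First pull up the sprung bolt that holds the crossbeam and turn its knob, without forcing it, until the cross-pin drops into a rest notch and the bolt stays up by itself when you let go; then swing the crossbeam well aside by its screw and put the pressing plate, boss up, flat on the floor of the basket. Leave the bolt parked and the beam open, and do not disturb the things lying round the press.

Things in the scene. Friction and masses are not known exactly. Their poses are not given: they have to be found in the camera images.
- press: Small fruit press, fixed: beech board 190 x 320 x 22 mm, steel juice tray, slatted basket in the middle. Origin under the board's centre; x away from the robot, y to the left (pivot) post, z up. Posts at y = +120 mm (pivot of the beam) and -120 mm; the latter bears a C-shaped keeper jaw (52 mm wide, top at z = 162 mm), open to +x, that holds the beam's free end.
- beam (a joint): Swing of the steel crossbeam (28 mm wide, z = 129 to 149 mm) about the upright axis at press (0, 120 mm), rad: 0 = closed in the keeper; grows as the free end swings to the press's +x (counter-clockwise from above), stop at 1.6. Stays where it is left (about 1 N at the screw moves it). Locked while the bolt is in its hole; the bolt is clear of it above 7 mm of lift.
- screw_hub (a point): Centre of the T-handle on the pressing screw, which is fixed in the beam 120 mm from its pivot and swings with it: round upright hub 24 mm across, 24 mm high (12 mm above and below this point), with a 10 mm crossbar, 135 mm long with its end balls, along the point's x (square to the beam); z up. Take the hub from above, fingers closing along the point's y.
- knob_grip (a point): Point on the axis of the round black bolt knob (30 mm across, 24 mm high), 12 mm below its top and 12 mm above its underside; it rises with the bolt but does not turn with the knob. The knob stands above the rest collar, 120 mm from the screw. At rest this point is 40 mm above the keeper's top.
- bolt_lift (a joint): Lift of the sprung bolt, m: 0 = down, locked in the beam; stop at 0.016. The spring pulls it down with 6 N at 0, rising 0.35 N per mm. Cross-pin borne by a land: 0.0115 to 0.012; in a rest notch (parked): 0.008 to 0.0085; between: perched on an edge, not safe. The knob's turn is not reported; it turns freely above 12.5 mm of lift.
- rest_collar: Steel collar 47 mm across on the keeper; origin on the bolt's axis in the keeper's top face, axes as the press. The bolt's cross-pin (4 mm thick, 25 mm out each way) starts down in the open bays on the collar's x line, at an unknown turn within 26 degrees of it. Lands 12 mm above the bay floor begin 34 degrees off that line. Keep the force on the collar under 35 N.
- rest_notch (a point): Middle of one rest notch's floor, 20 mm from the bolt's axis. There are four notches, 3.5 mm deep and 6 mm wide, in the collar's lands, 60 degrees off its x line on both sides: a turn of the knob by 34 to 86 degrees, either way, brings the pin over a pair. Farther on come land, the notch at 120 and, from 146 degrees, the open bay.
- basket_floor (a point): Centre of the basket's floor (the tray, 26 mm above the worktop), axes as the press. Basket: inside 120 mm across, rim 69 mm above this point.
- pressing_plate: Loose beech disc, 108 mm across and 15 mm thick, about 0.25 kg, with a round upright boss 28 mm across that ends 78 mm above the underside. It lies boss up on the worktop to the right of the press. Origin at the centre of the underside, z up.
- boss (a point): Point on the boss's axis, 66 mm above the plate's underside and 12 mm below the boss's top: grip here from above.
- spice_tin: Bystander: small round tin, 46 mm across, 48 mm high; origin under its centre.
- cinnamon: Bystander: tied bundle of cinnamon sticks, 101 x 39 x 25 mm; origin under its centre.
- walnut: Bystander: walnut, 38 x 34 x 29 mm; origin under its centre.
- cutter_star: Bystander: star-shaped tin cookie cutter, 53 x 56 x 22 mm; origin under its centre.

How it is judged:
By the outcome, as a careful person would: the job done as asked, in the order asked, and still so for the second after the job is handed in, with the robot touching nothing.
It also fails if it takes over 72 s, if anything falls off the work surface, if the arm or the gripper's body presses on something with over 40 N, if the wrist force passes 120 N, or if a joint passes its speed limit or range.

### The arm

A 7-joint arm with a two-finger parallel gripper is mounted at the origin on a cart in front of the work surface, level with it; the furniture and walls round the work are solid. World frame = base frame: x ahead of the robot, y to its left, z up, the work surface at z = 0. Lengths are in m, angles in rad, forces in N, time in s.
With the tool pointing down it reaches from about 0.425 to 0.925 m from the base axis. Payload 6.8 kg.
Tool frame: the origin (TCP) lies between the finger pads; the fingertips stand 22 mm ahead of it and the grasp point (between the pads) lies 3 mm ahead of it; z points along the fingers, y is the line along which they close (so a half turn about z gives the same grasp; the last joint's range is limited). The gripper opens to 85 mm and grips with 20 to 120 N. Pads are 22 mm wide; open, the fingers measure 114 mm over their backs; the gripper's body (76 mm by 85 mm) begins 54 mm behind the grasp point. The pads swing forward as they close: fully open they stand 13 mm farther back than shut.
Start: joints at [-1.282, 0.477, 0.022, 1.555, -0.011, 1.109, -0.083], TCP at [0.261, 0.623, 0.253] pointing down, gripper open.
Joint ranges: [-2.96, 2.96], [-0.34, 2.1], [-1.41, 1.46], [0.24, 2.44], [-1.37, 4.51], [0.17, 1.92], [-2.96, 2.96]. Speed limits (rad/s): [2.39, 2.39, 3.14, 3.14, 3.14, 3.14, 3.14].

### API

Orientations are given as a unit quaternion [w, x, y, z].
In Python, from station import bot gives the robot as it stands.
- The arm moves only by the tool servo_tool, never from a script. Its argument "motion" is a list that holds one entry, the list of rows, each a list of 5 numbers: the opening, from 0 (shut) to 1 (fully open), then the shift along the world's x, y, z each as a share of 0.04 m, from -1 to 1, then the turn about the world's z as a share of 0.12 rad, from -1 to 1. A call has 1 to 20 rows; each row shifts and turns the commanded pose from where the row before left it; what a row does not reach is not made up. A row lasts 1/10 s, in which the tool goes at most 50 mm and 8.59 degrees, less where a joint would pass 70% of its speed; a pose out of reach is approached as far as the arm can. A call with a number of a shift or a turn outside -1 to 1 is refused whole. A call with a gripper value outside its range is refused whole. The fingers move at their own pace and stop on an object; "newtons" is the grip in N (left out, the last holds). Time passes only in rows, so rows that do not move let the fingers close. It gives the time, the measured TCP pose, the force, the opening and the grip force at its end, in the units of the state.
- bot.get_obs(): the state, without advancing time (a new reading comes with each control period).
- bot.read_camera(name): name is "scene" or "top"; returns (picture, depth): 420x560x3 uint8, red, green, blue; 420x560 float32, m along the optical axis (not along the pixel's ray), 0 where there is no reading.
- bot.get_calibration(name): a dict with "fovy" (degrees; the focal length in pixels is half the picture's height over the tangent of half this angle, whatever the lens; pixels are square), "cx", "cy" (the principal point, pixels), "view" (4x4, takes a point from world to camera coordinates). Camera axes: x right, y down, z forward; pixel columns grow to the right and rows downward; lengths in m; the calibration is good to about 2 mm. A picture is of the moment at which its call begins. get_calibration takes no time and is no camera call.
- bot.hand_in(): hands the job in; it is judged then, once.
The state is a dict: "t": time; "q": joint angles; "joint_vel": joint speeds; "joint_torque": joint torques, N m; "eef_pos": TCP position; "tool_rot": TCP orientation; "contact_force": force on the tool from outside, world axes, zero at the start; "torque": the same for the moment, N m; "gripper_width": opening from 0.0 (shut) to 1.0 (fully open); "grasp_force": force on a finger pad.
Only numpy, scipy, OpenCV 4.12 (cv2) and the standard library are available. Lean on these libraries where they do the work, as an engineer would, in place of code of your own. Each camera call takes 0.05 s, during which the arm holds its last target. There are 200 camera calls.

## Working session

There is one attempt and no reset: what is moved stays moved. The work goes in short steps, Python scripts to look and compute and a tool call to move; the robot and the scene stay as the last step left them, time stands still between calls to the robot, and variables do not carry over. Pictures are saved under pics/ and viewed, at most 10 in all, crops included, and the job is handed in when it is done.

Besides the shell and the picture viewer there is one more tool, called after "Call:" as name(argument=value, ...) on one line, values as JSON. servo_tool: Moves the arm, as the interface text tells. Shift numbers are shares of 0.04 m and turn numbers shares of 0.12 rad, none past 1 either way. Its arguments: {"type":"object","properties":{"motion":{"type":"array"},"newtons":{"type":"number"}},"required":["motion"]}

```bash
mkdir -p pics; cat > h.py <<'E'
from station import bot
import numpy as np, cv2
def cam(n):
    im,d=bot.read_camera(n); c=bot.get_calibration(n)
    f=im.shape[0]/2/np.tan(np.radians(c["fovy"])/2)
    return im,d,c,f
def world(d,c,f):
    v,u=np.indices(d.shape); T=np.linalg.inv(np.array(c["view"]))
    P=np.stack([(u-c["cx"])/f*d,(v-c["cy"])/f*d,d],-1)
    return P@T[:3,:3].T+T[:3,3]
def ray(c,f,u,v,z):
    T=np.linalg.inv(np.array(c["view"])); r=T[:3,:3]@np.array([(u-c["cx"])/f,(v-c["cy"])/f,1]); o=T[:3,3]
    return o+r*(z-o[2])/r[2]
E
python3 - <<'E'
from h import *
for n in("scene","top"):
    im,d,c,f=cam(n); np.savez(n+".npz",im=im,d=d); cv2.imwrite(f"pics/{n}0.png",im[:,:,::-1]); print(n,c,f)
o=bot.get_obs(); print(o)
E
```

```text
scene {'fovy': 54.609855428328196, 'cx': 279.8472906937279, 'cy': 209.16266287684834, 'view': array([[ 0.59077733, -0.80678293, -0.00913551, -0.39578078],
       [-0.39421226, -0.2787509 , -0.8757252 ,  0.28585998],
       [ 0.70397361,  0.52095992, -0.48272343,  0.88911962],
       [ 0.        ,  0.        ,  0.        ,  1.        ]])} 406.7817027407252
top {'fovy': 44.73482946282994, 'cx': 279.7745486253682, 'cy': 211.15834348855242, 'view': array([[ 0.29633663, -0.95507044, -0.00500527, -0.26548152],
       [-0.91731446, -0.2831548 , -0.27992417,  0.48347291],
       [ 0.26593003,  0.08754319, -0.96000907,  1.24854994],
       [ 0.        ,  0.        ,  0.        ,  1.        ]])} 510.3217729759531
{'t': 0.1, 'q': array([-1.28209523,  0.4777206 ,  0.02235345,  1.55632571, -0.01149823,
        1.10929112, -0.08311281]), 'joint_vel': array([-0.00040213, -0.00177627,  0.00065301, -0.00284913, -0.00033416,
       -0.00110161,  0.0004997 ]), 'joint_torque': array([ 4.74953777e-03, -5.97757781e+01,  1.61435578e+00, -2.81956422e+01,
        1.29259468e-02,  4.95682005e-03,  3.63225610e-06]), 'eef_pos': array([0.26069385, 0.62210356, 0.25243234]), 'tool_rot': array([-9.81981162e-05,  1.97102085e-01,  9.80382637e-01, -8.02232534e-04]), 'contact_force': array([-0.36347085,  0.19959671,  0.72211246]), 'torque': array([-0.04786228,  0.0417845 , -0.01131071]), 'grasp_force': 0.0, 'gripper_width': 0.998098566645559}
```

View pics/scene0.png

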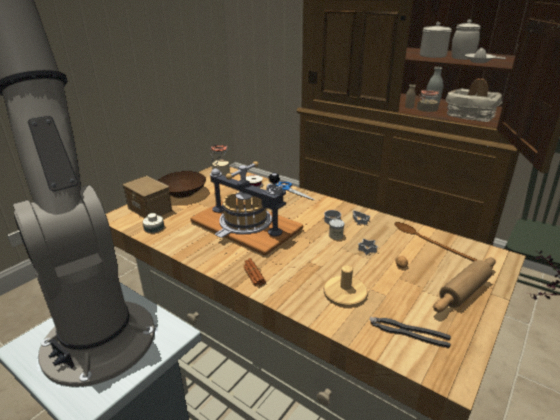

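View pics/top0.png

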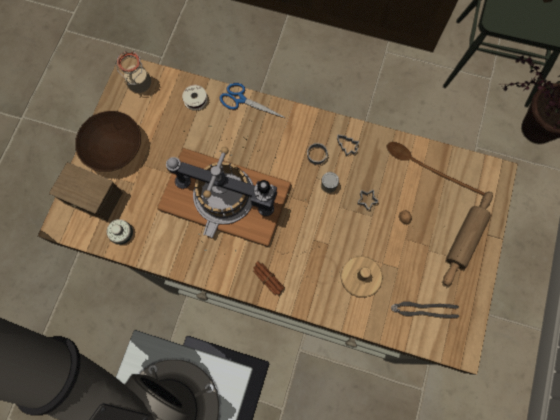

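The scene view shows the press at about (245,210), the plate at (345,285) and the cinnamon at (254,270). In the top view the knob is at (264,187), the pivot post at (175,165), the hub near (218,180) and the plate boss at (365,273).

```bash
python3 - <<'E'
from h import *
z=np.load("top.npz"); im=z["im"]; a=cv2.resize(im[130:310,150:390],None,fx=3.3,fy=3.3,interpolation=cv2.INTER_CUBIC)
cv2.imwrite("pics/c1.png",a[:,:,::-1])
for n in("top","scene"):
    z=np.load(n+".npz"); im,d=z["im"],z["d"]; c=bot.get_calibration(n); f=210/np.tan(np.radians(c["fovy"])/2)
    W=world(d,c,f); ok=d>0
    np.save(n+"W.npy",W)
    inb=ok&(W[...,0]>0.3)&(W[...,0]<1.0)&(W[...,1]>-.6)&(W[...,1]<.6)
    # knob/hub: heights
    for lo,hi in((.02,.03),(.072,.085),(.12,.155),(.155,.17),(.17,.19),(.19,.26)):
        m=(inb&(W[...,2]>lo)&(W[...,2]<hi)).astype(np.uint8)
        k,l,s,ce=cv2.connectedComponentsWithStats(m)
        for i in range(1,k):
            if s[i,4]>12:
                p=W[l==i]; print(n,(lo,hi),s[i,4],ce[i].round(),p.mean(0).round(4),np.ptp(p,axis=0).round(3))
E
```

```text
top (0.02, 0.03) 40 [144.  85.] [0.7978 0.3775 0.0245] [0.053 0.027 0.01 ]
top (0.02, 0.03) 346 [194.  95.] [0.809  0.2308 0.025 ] [0.07  0.068 0.01 ]
top (0.02, 0.03) 730 [108. 142.] [0.6036 0.4102 0.0247] [0.142 0.14  0.01 ]
top (0.02, 0.03) 19 [322. 146.] [ 0.7657 -0.1628  0.024 ] [0.018 0.033 0.009]
top (0.02, 0.03) 13 [310. 147.] [ 0.7544 -0.1322  0.0245] [0.029 0.014 0.005]
top (0.02, 0.03) 326 [196. 159.] [0.6289 0.1579 0.0228] [0.042 0.109 0.01 ]
top (0.02, 0.03) 2592 [226. 209.] [0.5168 0.0339 0.0234] [0.214 0.322 0.01 ]
top (0.02, 0.03) 53 [231. 176.] [0.6089 0.0489 0.025 ] [0.016 0.055 0.009]
top (0.02, 0.03) 511 [220. 199.] [0.538  0.0566 0.0252] [0.064 0.115 0.01 ]
top (0.02, 0.03) 16 [326. 189.] [ 0.6488 -0.2061  0.0252] [0.009 0.027 0.01 ]
top (0.02, 0.03) 36 [115. 197.] [0.4585 0.328  0.0255] [0.048 0.009 0.01 ]
top (0.02, 0.03) 23 [107. 213.] [0.4126 0.3333 0.0245] [0.036 0.006 0.009]
top (0.02, 0.03) 87 [405. 216.] [ 0.6384 -0.4297  0.0244] [0.031 0.026 0.01 ]
top (0.02, 0.03) 31 [115. 223.] [0.3913 0.3013 0.0282] [0.022 0.032 0.005]
top (0.02, 0.03) 105 [123. 234.]
[... 3199 characters left out ...]
0.085) 72 [347. 269.] [ 0.4477 -0.3626  0.0754] [0.024 0.027 0.006]
scene (0.12, 0.155) 744 [248. 191.] [0.5383 0.0221 0.1404] [0.058 0.285 0.035]
scene (0.155, 0.17) 40 [215. 172.] [0.5509 0.1663 0.1613] [0.022 0.021 0.013]
scene (0.155, 0.17) 53 [242. 182.] [0.5472 0.0475 0.1593] [0.038 0.033 0.014]
scene (0.155, 0.17) 160 [273. 193.] [ 0.535  -0.0755  0.1618] [0.057 0.053 0.015]
scene (0.17, 0.19) 37 [243. 175.] [0.5472 0.0457 0.1801] [0.021 0.013 0.019]
scene (0.17, 0.19) 68 [274. 187.] [ 0.545  -0.0727  0.1751] [0.039 0.05  0.016]
scene (0.19, 0.26) 162 [241. 170.] [0.5464 0.0474 0.1979] [0.133 0.027 0.018]
scene (0.19, 0.26) 105 [273. 178.] [ 0.542  -0.0739  0.2045] [0.027 0.029 0.024]
```

View pics/c1.png

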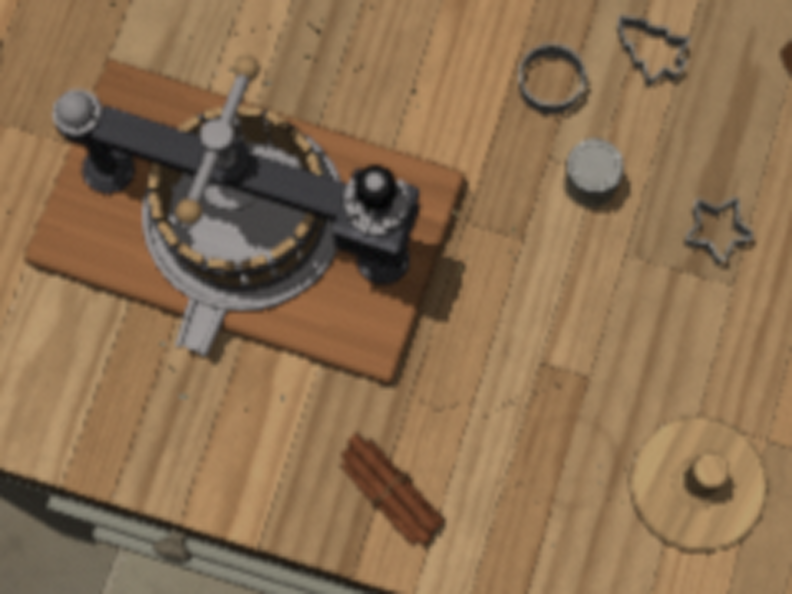

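The crop shows the beam closed, running from the pivot ball on the left to the black knob at crop (377,185), with the hub at (217,135) and the T-bar square to the beam. The boss is at (710,470). Next I refine the circle centres from their top faces in both views.

```bash
python3 - <<'E'
from h import *
T={}
for n in("top","scene"):
    W=np.load(n+"W.npy"); c=bot.get_calibration(n); print(n,"cam",np.linalg.inv(c["view"])[:3,3].round(3))
    tb=W[(abs(W[...,0]-.5)<.1)&(abs(W[...,1]+.2)<.05)][:,2]; print("table z",np.median(tb).round(4))
    for nm,x,y,r in(("knob",.5455,-.071,.03),("hub",.548,.049,.014),("ball",.552,.168,.03),("boss",.449,-.361,.022),("plate",.449,-.361,.062)):
        m=(np.hypot(W[...,0]-x,W[...,1]-y)<r)&(W[...,2]>.005)
        P=W[m]
        if nm=="plate": P=P[(P[:,2]>.008)&(P[:,2]<.022)]
        zt=np.percentile(P[:,2],97); Q=P[P[:,2]>np.median(P[P[:,2]>zt-.012][:,2])-.004]
        (cx,cy),rr=cv2.minEnclosingCircle(Q[:,:2].astype(np.float32)); print(n,nm,len(Q),"top",zt.round(4),"circ",round(cx,4),round(cy,4),"r",round(rr,4),"mean",Q.mean(0).round(4))
W=np.load("topW.npy"); m=(abs(W[...,2]-.202)<.012)&(abs(W[...,0]-.55)<.08)&(abs(W[...,1]-.05)<.03)
P=W[m][:,:2]; v=np.linalg.svd(P-P.mean(0))[2][0]; print("bar dir deg",np.degrees(np.arctan2(v[1],v[0])))
m=((abs(W[...,2]-.022)<.004)&(abs(W[...,0]-.53)<.16)&(abs(W[...,1]-.05)<.2)); P=W[m][:,:2].astype(np.float32)
print(cv2.minAreaRect(P))
E
```

```text
top cam [ 0.19  -0.226  1.333]
table z -0.0012
top knob 114 top 0.2145 circ 0.548 -0.0679 r 0.0152 mean [ 0.5478 -0.0681  0.2125]
top hub 70 top 0.2092 circ 0.551 0.0505 r 0.0116 mean [0.5511 0.0509 0.2069]
top ball 80 top 0.1679 circ 0.5547 0.171 r 0.0135 mean [0.554  0.1706 0.1653]
top boss 84 top 0.0809 circ 0.4501 -0.3594 r 0.0138 mean [ 0.4501 -0.3596  0.0775]
top plate 1088 top 0.0196 circ 0.4501 -0.3595 r 0.0539 mean [ 0.4485 -0.3588  0.0146]
scene cam [-0.279 -0.703  0.676]
table z -0.0023
scene knob 51 top 0.2118 circ 0.5454 -0.0697 r 0.0154 mean [ 0.5437 -0.0722  0.2108]
scene hub 32 top 0.2061 circ 0.5505 0.0487 r 0.0129 mean [0.5478 0.0478 0.2042]
scene ball 38 top 0.1636 circ 0.552 0.1664 r 0.0128 mean [0.5512 0.1664 0.1616]
scene boss 77 top 0.0769 circ 0.4488 -0.3619 r 0.0139 mean [ 0.4473 -0.3627  0.0751]
scene plate 828 top 0.0182 circ 0.449 -0.3619 r 0.0546 mean [ 0.4407 -0.3666  0.0135]
bar dir deg 178.26681863438534
((0.5098204612731934, 0.03001728653907776), (0.3659267723560333, 0.27134430408477783), 88.37889099121094)
```

Call:
servo_tool(motion=[[[1,0,0,1,0],[1,0.4,-1,0.5,0],[1,0.4,-1,0,0],[1,0.4,-1,0,0],[1,0.4,-1,0,0],[1,0.4,-1,0,0],[1,0.4,-1,0,0],[1,0.4,-1,0,0],[1,0.4,-1,0,0],[1,0.4,-1,0,0],[1,0.4,-1,0,0],[1,0.4,-1,0,0],[1,0.4,-1,0,0],[1,0.4,-1,0,0],[1,0.4,-1,0,0],[1,0.4,-1,0,0],[1,0.4,-1,0,0],[1,0.4,-1,0,0],[1,0,0,0,0],[1,0,0,0,0]]])

```text
t: 2.1
eef_pos: [0.5326, -0.0582, 0.3128]
tool_rot: [-0.001, 0.198, 0.98, -0.0]
contact_force: [-0.1, 1.1, -0.1]
gripper_width: 0.993
grasp_force: 0.0
```

Call:
servo_tool(motion=[[[1,0.35,-0.29,-0.7,0],[1,0,0,-1,0],[1,0,0,0,0]]])

```text
t: 2.4
eef_pos: [0.5435, -0.0668, 0.2408]
tool_rot: [-0.005, 0.196, 0.981, -0.001]
contact_force: [-1.0, 0.8, -0.8]
gripper_width: 0.998
grasp_force: 0.0
```

```bash
python3 - <<'E'
from h import *
o=bot.get_obs(); print(o["q"].round(3),o["eef_pos"].round(4),o["contact_force"])
im,d,c,f=cam("scene"); cv2.imwrite("pics/s1.png",cv2.resize(im[100:260,180:360],None,fx=4,fy=3.75,interpolation=cv2.INTER_CUBIC)[:,:,::-1])
E
```

```text
[-0.383  0.304  0.483  1.895 -0.166  0.991  1.35 ] [ 0.5435 -0.0668  0.2408] [-0.95039913  0.79168948 -0.8033167 ]
```

View pics/s1.png

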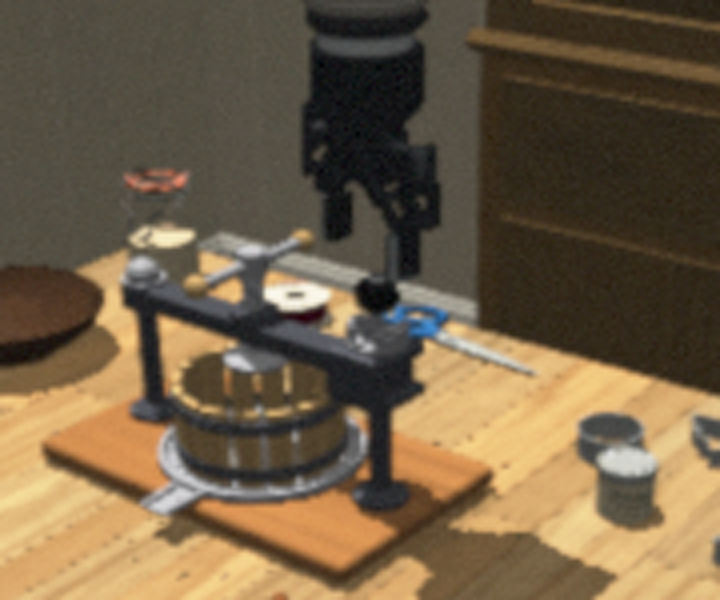

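The scene crop shows the open gripper hanging right above the black knob at crop (377,292), clear of the T-bar.

Call:
servo_tool(motion=[[[1,0.03,-0.03,-0.5,0],[1,0,0,-0.4,0],[1,0,0,0,0],[1,0,0,0,0]]])

```text
t: 2.85
eef_pos: [0.5488, -0.0695, 0.211]
tool_rot: [0.001, 0.197, 0.98, 0.0]
contact_force: [-0.5, -1.4, 0.0]
gripper_width: 1.002
grasp_force: 0.0
```

Call:
servo_tool(motion=[[[1,-0.04,0,-0.13,0],[0.2,0,0,0,0],[0.2,0,0,0,0],[0.2,0,0,0,0],[0.2,0,0,0,0],[0.2,0,0,0,0]]], newtons=40)

```text
t: 3.45
eef_pos: [0.5477, -0.0683, 0.2051]
tool_rot: [0.001, 0.196, 0.981, 0.001]
contact_force: [0.1, 4.8, 5.8]
gripper_width: 0.337
grasp_force: 39.5
```

Call:
servo_tool(motion=[[[0,0,0.02,0,0],[0,0,0,0.1,0],[0,0,0,0.1,0],[0,0,0,0.1,0],[0,0,0,0,0],[0,0,0,0,0]]], newtons=60)

```text
t: 4.05
eef_pos: [0.5473, -0.0681, 0.2154]
tool_rot: [0.001, 0.196, 0.981, 0.0]
contact_force: [6.3, 3.5, -11.0]
gripper_width: 0.331
grasp_force: 59.8
```

Call:
servo_tool(motion=[[[0,0.015,0.01,0.1,0],[0,0,0,0,0],[0,0,0,0,0]]])

```text
t: 4.35
eef_pos: [0.5474, -0.068, 0.2191]
tool_rot: [0.0, 0.197, 0.98, 0.0]
contact_force: [5.9, 1.8, -11.5]
gripper_width: 0.336
grasp_force: 60.0
```

Call:
servo_tool(motion=[[[0,0.02,0,0,-0.5],[0,0,0,0,-0.5],[0,0,0,0,-0.5],[0,0,0,0,-0.5],[0,0,0,0,-0.5],[0,0,0,0,-0.5],[0,0,0,0,-0.5],[0,0,0,0,-0.5],[0,0,0,0,-0.5],[0,0,0,0,-0.5],[0,0,0,0,0],[0,0,0,0,0]]])

```text
t: 5.55
eef_pos: [0.5481, -0.0671, 0.2189]
tool_rot: [-0.0, 0.477, 0.879, 0.0]
contact_force: [6.4, 4.3, -11.2]
gripper_width: 0.329
grasp_force: 60.0
```

```bash
python3 - <<'E'
from h import *
o=bot.get_obs(); print(o["q"].round(3),o["eef_pos"].round(4),o["contact_force"],o["torque"],o["tool_rot"], np.degrees(2*np.arctan2(o["tool_rot"][1],o["tool_rot"][2])))
im,d,c,f=cam("top"); im2,_,_,_=cam("scene")
a=cv2.resize(im[150:220,225:300],None,fx=5.3,fy=5.7,interpolation=cv2.INTER_CUBIC); b=cv2.resize(im2[150:220,235:310],None,fx=5.3,fy=5.7,interpolation=cv2.INTER_CUBIC)
cv2.imwrite("pics/k1.png",np.hstack([a,b])[:,:,::-1]); print(a.shape)
E
```

```text
[-0.474  0.354  0.608  1.919 -0.248  0.943  0.827] [ 0.5481 -0.0671  0.2189] [  6.38509552   4.260008   -11.22314114] [ 0.80998823 -1.1962638   0.03951782] [-3.47983869e-04  4.77320053e-01  8.78729366e-01  3.84478624e-04] 57.02104081033191
(399, 398, 3)
```

View pics/k1.png

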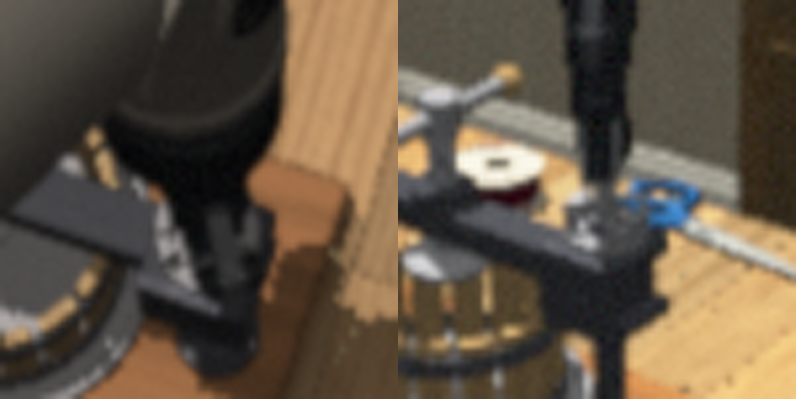

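The crops show the fingers holding the raised knob over the collar, but the pin's angle isn't legible. I'll find the notch by feel instead.

Call:
servo_tool(motion=[[[0,0.01,0.01,-0.05,0],[0,0,0,-0.03,0],[0,0,0,0,0],[0,0,0,0,0]]])

```text
t: 6.05
eef_pos: [0.5483, -0.0672, 0.2169]
tool_rot: [-0.001, 0.478, 0.879, 0.001]
contact_force: [1.8, 5.0, -2.1]
gripper_width: 0.331
grasp_force: 61.2
```

Call:
servo_tool(motion=[[[0,0,0.01,-0.01,-0.3],[0,0,0,0,-0.3],[0,0,0,0,0]]])

```text
t: 6.35
eef_pos: [0.5484, -0.0672, 0.2168]
tool_rot: [-0.0, 0.509, 0.861, 0.001]
contact_force: [-0.2, 5.1, 1.1]
gripper_width: 0.328
grasp_force: 61.4
```

Call:
servo_tool(motion=[[[0,0,0.0,0,-0.3],[0,0,0,0,-0.3],[0,0,0,0,0]]])

```text
t: 6.65
eef_pos: [0.5485, -0.0671, 0.2168]
tool_rot: [-0.0, 0.54, 0.842, 0.001]
contact_force: [-0.0, 5.4, 1.6]
gripper_width: 0.333
grasp_force: 61.3
```

Call:
servo_tool(motion=[[[0,0,0.0,0,-0.3],[0,0,0,0,-0.3],[0,0,0,0,0]]])

```text
t: 6.95
eef_pos: [0.5487, -0.067, 0.2168]
tool_rot: [-0.0, 0.57, 0.822, 0.001]
contact_force: [0.0, 5.9, 0.0]
gripper_width: 0.336
grasp_force: 61.2
```

Call:
servo_tool(motion=[[[0,0,0.01,0,-0.3],[0,0,0,0,-0.3],[0,0,0,0,0]]])

```text
t: 7.25
eef_pos: [0.5487, -0.067, 0.2164]
tool_rot: [0.0, 0.599, 0.801, 0.001]
contact_force: [4.9, 6.2, -3.9]
gripper_width: 0.333
grasp_force: 60.9
```

Call:
servo_tool(motion=[[[0,0,0,-0.03,0],[0,0,0,0,0],[0,0,0,0,0]]])

```text
t: 7.55
eef_pos: [0.5488, -0.067, 0.216]
tool_rot: [-0.0, 0.599, 0.801, 0.001]
contact_force: [0.9, 5.5, 2.8]
gripper_width: 0.335
grasp_force: 61.7
```

Call:
servo_tool(motion=[[[0,0,0,0,-0.25],[0,0,0,0,0],[0,0,0,0,0]]])

```text
t: 7.85
eef_pos: [0.5487, -0.0669, 0.2153]
tool_rot: [0.0, 0.611, 0.792, 0.001]
contact_force: [4.4, 3.4, -4.2]
gripper_width: 0.333
grasp_force: 60.8
```

Dropping further, so I turn 2° more.

Call:
servo_tool(motion=[[[0,0,0,0,-0.25],[0,0,0,-0.02,0],[0,0,0,0,0],[0,0,0,0,0]]])

```text
t: 8.25
eef_pos: [0.5488, -0.0668, 0.2141]
tool_rot: [0.0, 0.622, 0.783, 0.001]
contact_force: [4.6, 4.4, -8.0]
gripper_width: 0.335
grasp_force: 60.5
```

Call:
servo_tool(motion=[[[0,0,0,-0.02,-0.1],[0,0,0,-0.02,0],[0,0,0,0,0],[0,0,0,0,0]]])

```text
t: 8.65
eef_pos: [0.5489, -0.0668, 0.2134]
tool_rot: [-0.0, 0.627, 0.779, 0.001]
contact_force: [2.6, 4.7, 0.9]
gripper_width: 0.332
grasp_force: 61.4
```

Call:
servo_tool(motion=[[[0,0,0,-0.01,0],[0,0,0,0,0]]], newtons=20)

```text
t: 8.85
eef_pos: [0.5489, -0.0669, 0.2133]
tool_rot: [-0.0, 0.627, 0.779, 0.001]
contact_force: [0.9, 5.2, 5.4]
gripper_width: 0.334
grasp_force: 61.6
```

Call:
servo_tool(motion=[[[1,0,0,0,0],[1,0,0,0,0],[1,0,0,0,0],[1,0,0,0,0],[1,0,0,1,0],[1,0,0,0.6,0],[1,0,0,0.3,0],[1,0,0,0,0]]])

```text
t: 9.65
eef_pos: [0.549, -0.0681, 0.2897]
tool_rot: [0.001, 0.628, 0.779, 0.001]
contact_force: [0.0, -0.1, -0.5]
gripper_width: 1.001
grasp_force: 0.0
```

```bash
python3 - <<'E'
from h import *
im,d,c,f=cam("scene"); W=world(d,c,f); W0=np.load("sceneW.npy")
for w in(W0,W):
    m=(np.hypot(w[...,0]-.547,w[...,1]+.07)<.03)&(w[...,2]>.19)&(w[...,2]<.23); P=w[m]; print(len(P),np.percentile(P[:,2],[50,90,97]).round(4),P.mean(0).round(4))
o=bot.get_obs();print(o["q"].round(3),o["eef_pos"],o["contact_force"])
E
```

```text
105 [0.2048 0.2128 0.2138] [ 0.542  -0.0739  0.2045]
108 [0.2129 0.2204 0.2216] [ 0.5418 -0.0737  0.2116]
[-0.585  0.287  0.737  1.848 -0.217  1.088  0.447] [ 0.54823123 -0.06776034  0.28833986] [ 0.31770026  0.40365259 -0.47331828]
```

Call:
servo_tool(motion=[[[1,0.07,0.3,0,-1],[1,0,0.3,0,-1],[1,0,0.3,0,-1],[1,0,0.3,0,-1],[1,0,0.3,0,-1],[1,0,0.3,0,-1],[1,0,0.3,0,-1],[1,0,0.3,0,-1],[1,0,0.3,0,-1],[1,0,0.26,0,-1],[1,0,0,0,-1],[1,0,0,0,-1],[1,0,0,0,-1],[1,0,0,0,-1],[1,0,0,0,-1],[1,0,0,0,-0.1],[1,0,0,-0.7,0],[1,0,0,0,0],[1,0,0,0,0]]])

```text
t: 11.6
eef_pos: [0.5505, 0.0503, 0.26]
tool_rot: [0.0, 1.0, -0.013, -0.001]
contact_force: [0.7, 0.6, 1.0]
gripper_width: 1.001
grasp_force: 0.0
```

```bash
python3 - <<'E'
from h import *
o=bot.get_obs();r=o["tool_rot"];print(o["q"].round(3),o["eef_pos"],o["contact_force"],90-np.degrees(2*np.arctan2(r[1],r[2])))
E
```

```text
[-1.032  0.458  1.114  1.89  -0.464  1.087 -1.33 ] [0.55047117 0.05034398 0.26000348] [0.72779178 0.57163924 0.97899927] -91.49604940997324
```

Call:
servo_tool(motion=[[[1,0.01,0,-0.6,0],[1,0,0,-0.6,0],[1,0,0,-0.3,0],[1,0,0,0,0],[0,0,0,0,0],[0,0,0,0,0],[0,0,0,0,0],[0,0,0,0,0],[0,0,0,0,0],[0,0,0,0,0]]], newtons=40)

```text
t: 12.6
eef_pos: [0.552, 0.0514, 0.2012]
tool_rot: [-0.001, 1.0, -0.013, 0.001]
contact_force: [-0.6, 3.0, 6.1]
gripper_width: 0.268
grasp_force: 39.2
```

```bash
python3 - <<'E'
import numpy as np
a=np.arange(0,15)*.1-np.radians(91.73); p=.12*np.c_[np.cos(a),np.sin(a)]
print((np.diff(p,axis=0)/.04).round(2).tolist())
E
```

```text
[[0.3, 0.01], [0.3, 0.04], [0.29, 0.07], [0.28, 0.09], [0.27, 0.12], [0.26, 0.15], [0.24, 0.17], [0.23, 0.2], [0.2, 0.22], [0.18, 0.24], [0.16, 0.26], [0.13, 0.27], [0.1, 0.28], [0.07, 0.29]]
```

Call:
servo_tool(motion=[[[0,0.15,0.0,0,0.42],[0,0.15,0.01,0,0.42],[0,0.15,0.02,0,0.42],[0,0.15,0.02,0,0.42],[0,0,0,0,0],[0,0,0,0,0]]])

```text
t: 13.2
eef_pos: [0.5762, 0.053, 0.2012]
tool_rot: [-0.0, 0.996, 0.087, 0.001]
contact_force: [0.1, 2.5, 7.0]
gripper_width: 0.266
grasp_force: 40.2
```

Moves freely; continue the swing.

Call:
servo_tool(motion=[[[0,0.29,0.07,0,0.83],[0,0.28,0.09,0,0.83],[0,0.27,0.12,0,0.83],[0,0.26,0.15,0,0.83],[0,0.24,0.17,0,0.83],[0,0,0,0,0],[0,0,0,0,0]]])

```text
t: 13.9
eef_pos: [0.6296, 0.0762, 0.2013]
tool_rot: [0.0, 0.945, 0.328, 0.001]
contact_force: [1.6, 0.4, 5.3]
gripper_width: 0.267
grasp_force: 40.4
```

```bash
python3 - <<'E'
from h import *
o=bot.get_obs();r=o["tool_rot"];print(o["q"].round(3),o["eef_pos"],o["contact_force"],o["torque"])
E
```

```text
[-0.769  0.573  0.788  1.748 -0.47   1.017 -0.709] [0.62960352 0.07618605 0.20126024] [1.58538574 0.37283639 5.25798084] [ 0.29824233 -0.15872676 -0.0643005 ]
```

Call:
servo_tool(motion=[[[0,0.23,0.2,0,0.83],[0,0.2,0.22,0,0.83],[0,0.18,0.24,0,0.83],[0,0.16,0.26,0,0.83],[0,0.13,0.27,0,0.83],[0,0.1,0.28,0,0.83],[0,0.07,0.29,0,0.83],[0,0,0,0,0],[0,0,0,0,0]]])

```text
t: 14.8
eef_pos: [0.6737, 0.1457, 0.2014]
tool_rot: [0.002, 0.776, 0.631, 0.002]
contact_force: [7.3, -0.8, 0.3]
gripper_width: 0.269
grasp_force: 40.1
```

Call:
servo_tool(motion=[[[1,0,0,0,0],[1,0,0,0,0],[1,0,0,0,0],[1,0,0,0,0],[1,0,0,1,0],[1,0,0,1,0],[1,0,0,0.5,0],[1,-0.4,-0.9,0,0],[1,-0.4,-0.9,0,0],[1,-0.4,-0.9,0,0],[1,-0.4,-0.9,0,0],[1,-0.4,-0.9,0,0],[1,-0.4,-0.9,0,0],[1,-0.4,-0.9,0,0],[1,-0.4,-0.9,0,0],[1,-0.4,-0.9,0,0],[1,-0.4,-0.9,0,0],[1,-0.4,-0.9,0,0],[1,-0.4,-0.9,0,0],[1,0,0,0,0]]])

```text
t: 16.8
eef_pos: [0.4759, -0.2908, 0.3011]
tool_rot: [0.001, 0.778, 0.629, -0.001]
contact_force: [-0.8, -0.3, -0.2]
gripper_width: 0.998
grasp_force: 0.0
```

```bash
python3 - <<'E'
from h import *
im,d,c,f=cam("top"); cv2.imwrite("pics/t2.png",im[:,:,::-1]); W=world(d,c,f)
# inside basket circle: slat ring/tray
m=(abs(W[...,2]-.0945)<.006)&(np.hypot(W[...,0]-.551,W[...,1]-.0505)<.08); P=W[m]
(cx,cy),r=cv2.minEnclosingCircle(P[:,:2].astype(np.float32)); print("rim",len(P),cx,cy,r,P.mean(0))
m=(W[...,2]>.2)&(np.hypot(W[...,0]-.548,W[...,1]+.068)<.025);print("knob",np.percentile(W[m][:,2],97) if m.any() else None)
o=bot.get_obs();print(o["q"].round(3),o["eef_pos"])
E
```

```text
rim 402 0.5519866347312927 0.05150958523154259 0.06909024715423584 [0.55018144 0.05084449 0.0932837 ]
knob 0.22522173412430666
[-0.204  0.296  0.792  1.822 -0.232  1.119  0.461] [ 0.47777927 -0.28792008  0.30081904]
```

View pics/t2.png

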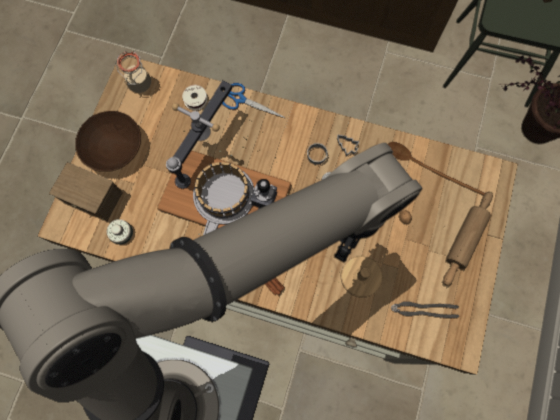

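The top view shows the beam swung open, pointing up-right from the post at (175,165), and the basket clear at (225,190). The knob is still raised at (264,188), and the plate is untouched at (362,275).

Call:
servo_tool(motion=[[[1,-0.33,-0.88,0,0],[1,-0.33,-0.88,-0.5,0],[1,0,0,-1,0],[1,0,0,-1,0],[1,0,0,-1,0],[1,0,0,-0.5,0],[1,0,0,0,0],[1,0,0,0,0]]])

```text
t: 17.65
eef_pos: [0.4542, -0.3549, 0.1409]
tool_rot: [-0.0, 0.774, 0.633, 0.0]
contact_force: [-0.3, -0.8, 0.5]
gripper_width: 1.005
grasp_force: 0.0
```

Call:
servo_tool(motion=[[[1,-0.08,-0.1,-0.5,0],[1,0,0,-0.8,0],[1,0,0,-0.5,0],[1,0,0,0,0],[1,0,0,0,0]]])

```text
t: 18.15
eef_pos: [0.4513, -0.36, 0.0701]
tool_rot: [0.001, 0.774, 0.633, 0.0]
contact_force: [0.0, -0.6, 1.1]
gripper_width: 0.996
grasp_force: 0.0
```

Call:
servo_tool(motion=[[[0,0,0,0,0],[0,0,0,0,0],[0,0,0,0,0],[0,0,0,0,0],[0,0,0,0,0],[0,0,0,0,0],[0,0,0,0.25,0],[0,0,0,0,0]]], newtons=50)

```text
t: 18.95
eef_pos: [0.4506, -0.3598, 0.0795]
tool_rot: [0.001, 0.775, 0.632, 0.0]
contact_force: [-0.1, -1.0, -1.8]
gripper_width: 0.311
grasp_force: 49.4
```

Call:
servo_tool(motion=[[[0,0,0,0.7,0],[0,0,0,0.9,0],[0,0,0,0.9,0],[0,0,0,0.9,0],[0,0,0,0.9,0],[0,0,0,0.9,0],[0,0,0,0.9,0],[0,0,0,0.4,0],[0,0,0,0,0],[0,0,0,0,0]]])

```text
t: 19.95
eef_pos: [0.4499, -0.3589, 0.3376]
tool_rot: [-0.001, 0.775, 0.633, 0.0]
contact_force: [-0.0, 0.6, -3.1]
gripper_width: 0.312
grasp_force: 50.1
```

Call:
servo_tool(motion=[[[0,0.1,0.4,0,0],[0,0.2,0.8,0,0],[0,0.2,0.8,0,0],[0,0.2,0.8,0,0],[0,0.2,0.8,0,0],[0,0.2,0.8,0,0],[0,0.2,0.8,0,0],[0,0.2,0.8,0,0],[0,0.2,0.8,0,0],[0,0.2,0.8,0,0],[0,0.2,0.8,0,0],[0,0.2,0.8,0,0],[0,0.2,0.8,0,0],[0,0.1,0.3,0,0],[0,0,0,0,0],[0,0,0,0,0],[0,0,0,0,0]]])

```text
t: 21.65
eef_pos: [0.5538, 0.0503, 0.3381]
tool_rot: [0.0, 0.776, 0.631, -0.001]
contact_force: [0.4, -0.2, -2.2]
gripper_width: 0.311
grasp_force: 50.1
```

```bash
python3 - <<'E'
from h import *
o=bot.get_obs();print(o["q"].round(3),o["eef_pos"],o["tool_rot"],o["t"])
im,d,c,f=cam("scene"); W=world(d,c,f)
cv2.imwrite("pics/s3.png",cv2.resize(im[60:260,150:400],None,fx=3,fy=3,interpolation=cv2.INTER_CUBIC)[:,:,::-1])
z=o["eef_pos"][2]
m=(np.hypot(W[...,0]-o["eef_pos"][0],W[...,1]-o["eef_pos"][1])<.07)&(abs(W[...,2]-(z-.069+.008))<.014); P=W[m]
print(len(P),P.min(0),P.max(0)); (cx,cy),r=cv2.minEnclosingCircle(P[:,:2].astype(np.float32)); print(cx,cy,r)
E
```

```text
[-0.732  0.231  0.641  1.769 -0.147  1.191 -0.254] [0.55379496 0.05026932 0.33813138] [ 7.86478342e-05  7.75525325e-01  6.31316201e-01 -5.63598169e-04] 21.65
488 [ 0.49703361 -0.00751339  0.26751431] [0.60384107 0.09746703 0.2907655 ]
0.5498185753822327 0.044856246560811996 0.05408986657857895
```

View pics/s3.png

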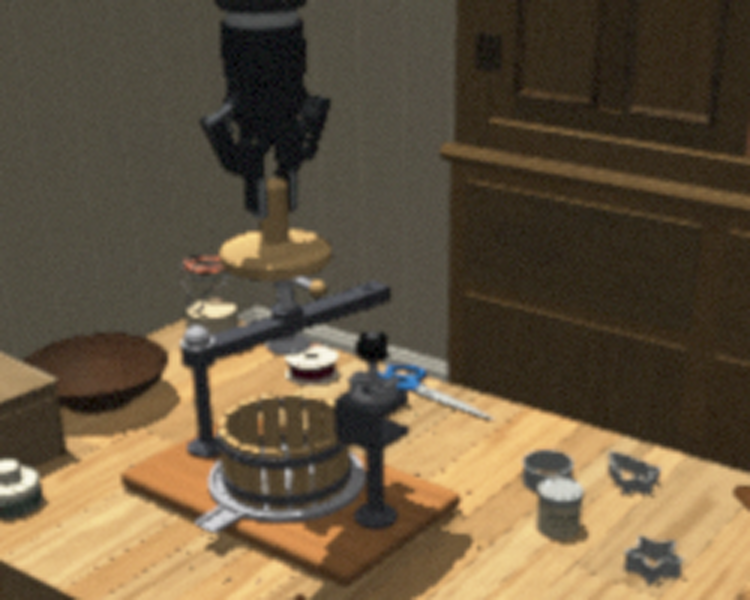

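The scene crop shows the plate held level, boss up, high above the basket, with the beam open and the knob raised at crop (372,347). I'll compare the plate and rim centres within each camera.

```bash
python3 - <<'E'
from h import *
o=bot.get_obs(); e=o["eef_pos"]; print(e.round(4))
for n in("scene","top"):
    im,d,c,f=cam(n); W=world(d,c,f)
    for nm,zz,R in(("rim",.095,.08),("plate",e[2]-.069+.013,.062)):
        m=(np.hypot(W[...,0]-.551,W[...,1]-.049)<R)&(abs(W[...,2]-zz)<.006)
        P=W[m]; Q=P[:,:2].astype(np.float32)
        if len(P)>20: print(n,nm,len(P),[np.round(t,4) for t in cv2.minEnclosingCircle(Q)],P.min(0).round(3),P.max(0).round(3))
E
```

```text
[0.5539 0.0505 0.3384]
scene rim 164 [array([0.553 , 0.0496]), np.float64(0.0702)] [ 0.485 -0.017  0.089] [0.618 0.119 0.095]
scene plate 368 [array([0.5499, 0.0467]), np.float64(0.0537)] [ 0.498 -0.007  0.276] [0.601 0.098 0.288]
top rim 267 [array([0.55  , 0.0515]), np.float64(0.0685)] [ 0.483 -0.017  0.089] [0.614 0.12  0.101]
top plate 1069 [array([0.5526, 0.0492]), np.float64(0.0546)] [ 0.499 -0.003  0.276] [0.605 0.097 0.288]
```

Call:
servo_tool(motion=[[[0,0,0.05,-0.4,0],[0,0,0,-0.8,0],[0,0,0,-0.8,0],[0,0,0,-0.8,0],[0,0,0,-0.8,0],[0,0,0,-0.4,0],[0,0,0,0,0],[0,0,0,0,0]]])

```text
t: 22.6
eef_pos: [0.5547, 0.0541, 0.1791]
tool_rot: [0.0, 0.775, 0.632, 0.0]
contact_force: [0.8, 0.0, -2.7]
gripper_width: 0.308
grasp_force: 49.9
```

```bash
python3 - <<'E'
from h import *
o=bot.get_obs(); e=o["eef_pos"]; print(e.round(4),o["contact_force"])
for n in("scene","top"):
    im,d,c,f=cam(n); W=world(d,c,f)
    cv2.imwrite(f"pics/{n}4.png",cv2.resize(im[130:260,160:310],None,fx=4,fy=4,interpolation=cv2.INTER_CUBIC)[:,:,::-1])
    for nm,zz,R in(("rim",.095,.08),("plate",e[2]-.069+.013,.062)):
        m=(np.hypot(W[...,0]-.552,W[...,1]-.0505)<R)&(abs(W[...,2]-zz)<.006)
        P=W[m]; Q=P[:,:2].astype(np.float32)
        if len(P)>20: print(n,nm,len(P),[np.round(t,4) for t in cv2.minEnclosingCircle(Q)],P.min(0).round(3),P.max(0).round(3))
a=np.hstack([cv2.imread("pics/scene4.png")[:,100:480],cv2.imread("pics/top4.png")[:,100:480]]); cv2.imwrite("pics/b4.png",a)
E
```

```text
[0.5547 0.0541 0.1791] [ 7.81223065e-01  1.80073449e-03 -2.66458851e+00]
scene rim 99 [array([0.5336, 0.0461]), np.float64(0.0656)] [ 0.484 -0.019  0.089] [0.556 0.112 0.095]
scene plate 403 [array([0.5505, 0.0508]), np.float64(0.0548)] [ 0.496 -0.003  0.117] [0.603 0.104 0.129]
top rim 260 [array([0.5509, 0.0528]), np.float64(0.0686)] [ 0.484 -0.014  0.089] [0.618 0.118 0.101]
top plate 787 [array([0.5531, 0.0535]), np.float64(0.0544)] [ 0.5   -0.     0.117] [0.607 0.108 0.129]
```

View pics/b4.png

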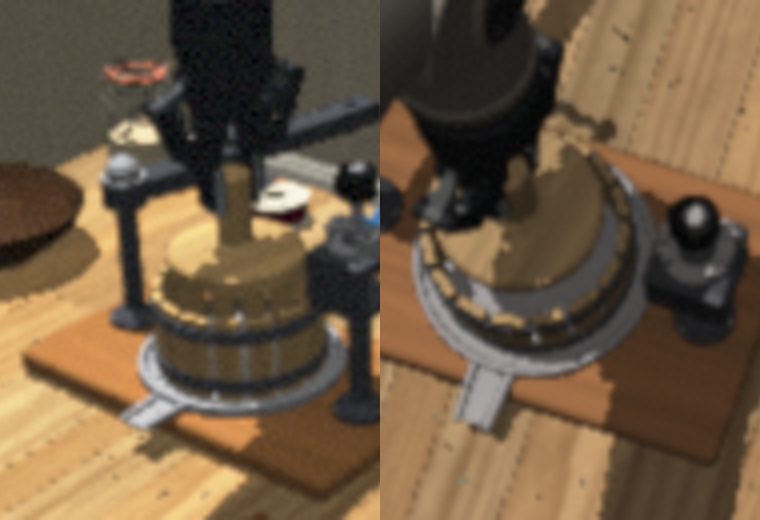

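The crops show the plate just above the rim, roughly concentric with the basket, so it needs only a small correction in y.

Call:
servo_tool(motion=[[[0,-0.02,-0.04,-0.2,0],[0,0,0,-0.2,0],[0,0,0,-0.2,0],[0,0,0,-0.2,0],[0,0,0,0,0]]])

```text
t: 23.2
eef_pos: [0.5525, 0.053, 0.1451]
tool_rot: [-0.001, 0.775, 0.633, -0.001]
contact_force: [-0.1, 0.5, -2.7]
gripper_width: 0.312
grasp_force: 49.9
```

Call:
servo_tool(motion=[[[0,0,0,-0.25,0],[0,0,0,-0.25,0],[0,0,0,-0.25,0],[0,0,0,-0.25,0],[0,0,0,-0.1,0],[0,0,0,0,0],[0,0,0,0,0]]])

```text
t: 23.9
eef_pos: [0.5537, 0.0529, 0.1026]
tool_rot: [0.0, 0.775, 0.632, 0.0]
contact_force: [0.2, -0.1, -1.6]
gripper_width: 0.313
grasp_force: 50.0
```

Call:
servo_tool(motion=[[[0,0,0,-0.08,0],[0,0,0,-0.06,0],[0,0,0,0,0],[0,0,0,0,0]]])

```text
t: 24.3
eef_pos: [0.5535, 0.053, 0.0969]
tool_rot: [0.0, 0.775, 0.633, 0.0]
contact_force: [-0.7, 0.1, -2.0]
gripper_width: 0.311
grasp_force: 50.0
```

Call:
servo_tool(motion=[[[0,0,0,-0.04,0],[0,0,0,0,0],[0,0,0,0,0]]])

```text
t: 24.6
eef_pos: [0.5535, 0.053, 0.0953]
tool_rot: [0.0, 0.775, 0.633, 0.0]
contact_force: [0.3, 0.4, -2.5]
gripper_width: 0.31
grasp_force: 50.4
```

Call:
servo_tool(motion=[[[0,0,0,-0.04,0],[0,0,0,-0.03,0],[0,0,0,0,0],[0,0,0,0,0]]])

```text
t: 25.0
eef_pos: [0.5535, 0.053, 0.0951]
tool_rot: [-0.001, 0.775, 0.632, 0.001]
contact_force: [-10.2, 0.0, 28.7]
gripper_width: 0.311
grasp_force: 53.2
```

Call:
servo_tool(motion=[[[0,0,0,0.06,0],[0,0,0,0,0]]])

```text
t: 25.2
eef_pos: [0.5538, 0.053, 0.0953]
tool_rot: [0.0, 0.775, 0.633, 0.0]
contact_force: [3.1, 0.1, 3.5]
gripper_width: 0.31
grasp_force: 50.8
```

Call:
servo_tool(motion=[[[0.55,0,0,0,0],[0.55,0,0,0,0],[0.55,0,0,0,0],[0.55,0,0,0,0],[0.55,0,0,0.3,0],[0.55,0,0,0.5,0],[0.55,0,0,1,0],[0.55,0,0,1,0],[0.55,0,0,1,0],[0.55,0,0,1,0],[0.55,-0.3,-0.7,0.5,0],[0.55,-0.3,-0.7,0.2,0],[0.55,-0.3,-0.8,0,0],[0.55,-0.3,-0.8,0,0],[0.55,-0.3,-0.8,0,0],[0.55,-0.3,-0.8,0,0],[0.55,-0.2,-0.8,0,0],[0.55,0,0,0,0]]])

```text
t: 27.0
eef_pos: [0.4714, -0.1682, 0.316]
tool_rot: [0.001, 0.777, 0.629, 0.0]
contact_force: [0.6, -0.1, 0.1]
gripper_width: 0.549
grasp_force: 0.0
```

```bash
python3 - <<'E'
from h import *
print(bot.get_obs()["eef_pos"])
for n in("scene","top"):
    im,d,c,f=cam(n); W=world(d,c,f); W0=np.load(n+"W.npy")
    cv2.imwrite(f"pics/{n}5.png",cv2.resize(im[130:260,150:300],None,fx=4,fy=4,interpolation=cv2.INTER_CUBIC)[:,:,::-1])
    m=(np.hypot(W[...,0]-.552,W[...,1]-.0515)<.056)&(W[...,2]>.03)&(W[...,2]<.055); P=W[m]
    A=np.c_[P[:,:2]-[.552,.0515],np.ones(len(P))]; k=np.linalg.lstsq(A,P[:,2],rcond=None)[0]; print(n,"plate n,tilt deg,z",len(P),np.degrees(np.arctan(k[:2])).round(2),k[2].round(4),[np.round(t,4) for t in cv2.minEnclosingCircle(P[:,:2].astype(np.float32))])
    m=(np.hypot(W[...,0]-.552,W[...,1]-.0515)<.03)&(W[...,2]>.08)&(W[...,2]<.12); print("boss top",np.percentile(W[m][:,2],90).round(4) if m.any() else None)
    m=(np.hypot(W[...,0]-.547,W[...,1]+.07)<.03)&(W[...,2]>.19); print("knob",np.percentile(W[m][:,2],[50,97]).round(4) if m.any() else None)
a=np.hstack([cv2.imread("pics/scene5.png")[:,100:500],cv2.imread("pics/top5.png")[:,100:500]]); cv2.imwrite("pics/b5.png",a)
E
```

```text
[ 0.47137417 -0.16815541  0.31602671]
scene plate n,tilt deg,z 36 [0.82 0.09] 0.039 [array([0.5544, 0.0474]), np.float64(0.0505)]
boss top 0.102
knob [0.2129 0.2209]
top plate n,tilt deg,z 373 [-1.45 -1.45] 0.0411 [array([0.558 , 0.0619]), np.float64(0.0524)]
boss top 0.1053
knob None
```

View pics/b5.png

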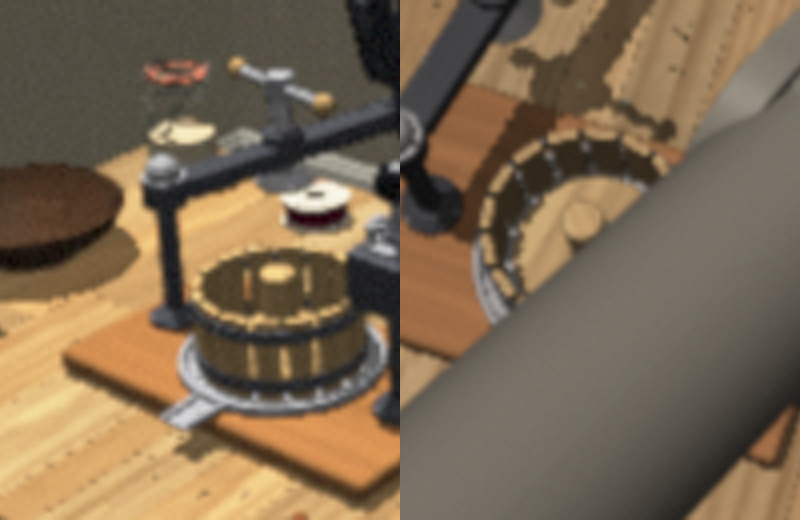

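The plate lies flat: its top is at 41 mm and the boss top at about 104 mm, both as expected. The knob is still parked at +8 mm, the beam is open and the arm is clear, so I hand in.

```bash
python3 -c "
from station import bot
print(bot.hand_in())"
```

```text
the job is handed in; nothing more can be done
None
```

The job is handed in, at about 27 s of the 72 s allowed: the bolt is parked in a rest notch (about 8 mm of lift), the beam is swung about 80° open, the plate is flat in the basket with its boss up, and I saw no bystander disturbed.

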